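# Slide the casting flask round to its cooling mat

### The arm

A 7-joint arm with a two-finger parallel gripper is mounted at the origin on the work surface. World frame = base frame: x ahead of the robot, y to its left, z up, the work surface at z = 0. Lengths are in m, angles in rad, forces in N, time in s.
With the tool pointing down it reaches from about 0.425 to 1.025 m from the base axis. Payload 9.4 kg.
Tool frame: the origin (TCP) lies midway between the tips of the shut fingers; the grasp point (between the pads) lies 19 mm behind it; x points along the fingers, y is the direction in which the jaws open and shut, and the axes are right-handed (so a half turn about x gives the same grasp; the last joint's range is limited). The gripper opens to 93 mm and grips with 3 to 60 N. Pads are 15 mm wide; open, the fingers measure 128 mm over their backs; the gripper's body (75 mm by 188 mm) begins 65 mm behind the grasp point.
Start: joints at [1.228, 0.599, -0.003, 1.599, 0.002, 0.943, -0.08], TCP at [0.19, -0.7, 0.219] pointing down, gripper open.
Joint ranges: [-2.57, 2.57], [-0.35, 1.97], [-1.29, 1.29], [0.11, 2.56], [-1.05, 4.19], [0.11, 1.86], [-2.63, 2.63]. Speed limits (rad/s): [2.22, 2.22, 3.01, 3.01, 3.14, 3.14, 3.14].

### API

Orientations are given as a unit quaternion [w, x, y, z].
In Python, from plant import state, optics, sign_off gives the robot as it stands.
- The arm moves only by the tool drive_tool, never from a script. Its argument "deltas" is a list of rows, each an object with "hand": the gripper command: -1 is fully open, 1 is shut, values between are in proportion; "xyz": the shift along the tool's x, y, z in mm, a list of three; "spin": the turn about the tool's x in degrees. A call has 1 to 10 rows; each row is the pose to reach, as a shift and turn from the pose commanded when the call began, along the tool's axes at that moment; what a row does not reach only later rows make up. A row lasts 1/12 s, in which the tool goes at most 41.7 mm and 7.16 degrees, less where a joint would pass 70% of its speed; a pose out of reach is approached as far as the arm can. A call with a gripper value outside its range is refused whole. The fingers move at their own pace and stop on an object; "squeeze" is the grip in N (left out, the last holds). Time passes only in rows, so rows that repeat a pose let the fingers close. It gives the time, the measured TCP pose, the force and the opening at its end, in the units of the state.
- state(): the state, without advancing time (a new reading comes with each control period).
- optics.get_image(name): name is "side" or "top"; returns the picture (400x640x3 uint8, blue, green, red); there is no depth.
- optics.camera_model(name): a dict with "camera_matrix" (3x3 intrinsics, pixels), "cam_to_world" (4x4, takes a point from camera to world coordinates). Camera axes: x right, y down, z forward; pixel columns grow to the right and rows downward; lengths in m; the calibration is good to about 2 mm. A picture is of the moment at which its call begins. camera_model takes no time and is no camera call.
- sign_off(): hands the job in, once; it reports no verdict.
The state is a dict: "t": time; "joints": joint angles; "dq": joint speeds; "joint_efforts": joint torques, N m; "tool_pos": TCP position; "tcp_rot": TCP orientation; "ft_force": force on the tool from outside, world axes, zero at the start; "torque": the same for the moment, N m; "finger_gap": opening from 0.0 (shut) to 1.0 (fully open).
Only numpy, scipy, OpenCV 4.12 (cv2) and the standard library are available. Lean on these libraries where they do the work, as an engineer would, in place of code of your own. Each camera call takes 0.05 s, during which the arm holds its last target. There are 200 camera calls.

### The job

On this dental-laboratory bench, slide the large round brass flask across the counter, without lifting or tipping it, round the fixed stone cast to the round flush mat on the other side, going through the gap between the cast and the plaster vibrator. Nothing may touch the cast or the vibrator. Leave the flask standing still, wholly on the mat.

Things in the scene. Friction and masses are not known exactly. Their poses are not given: they have to be found in the camera images.
- flask: the large flat two-part brass flask: a plain upright round drum 96 mm in diameter and 46 mm high, about 0.7 kg, with a dark seam at half height and three steel stud heads on its lid (low, 3 mm); loose, slides on the counter when pushed from the side. Too wide for most grippers. Origin at the centre of its underside, z up; its yaw does not matter. It starts left or right of the cast. (A smaller brass flask 60 mm wide and 52 mm high is a bystander.)
- tile: the flat round dark mat, let in flush with the counter (nothing to climb or catch), 136 mm in diameter, on the other side of the cast from the flask. Origin at its centre at counter height, z up.
- cast: fixed obstacle: horseshoe-shaped stone cast of a jaw on a square steel plate 84 x 84 mm screwed to the counter, 50 mm high in all, on the straight line between flask and mat. Origin at the centre of the plate's underside; its x axis points roughly away from the robot (yaw within 0.12 rad), sides of the plate along its x and y. There is no room to pass on the robot's side of it.
- vibrator: fixed obstacle: grey plaster vibrator, a box 120 mm (its x) by 150 mm (its y), 73 mm high, with a black rubber top, beyond the cast as seen from the robot. Origin at counter height at the middle of its face towards the cast and the robot; its x axis points roughly away from the robot, into the box (yaw within 0.12 rad). The gap between cast and vibrator, 150 to 220 mm wide, is kept clear.
Things that resemble listed ones, but are neither listed nor needed, are in the scene too. Leave any purple look-alike of the cast alone.

How it is judged:
By the outcome, as a careful person would: the job done as asked, in the order asked, and still so for the second after the job is handed in, with the robot touching nothing.
It also fails if it takes over 64 s, if anything falls off the work surface, if the arm or the gripper's body presses on something with over 40 N, if the wrist force passes 120 N, or if a joint passes its speed limit or range.

## Working session

There is one attempt and no reset: what is moved stays moved. The work goes in short steps, Python scripts to look and compute and a tool call to move; the robot and the scene stay as the last step left them, time stands still between calls to the robot, and variables do not carry over. Pictures are saved under pics/ and viewed, about 8 in all and at most 12, crops included, and the job is handed in when it is done.

Besides the shell and the picture viewer there is one more tool, called after "Emit:" by a JSON object that holds its "method" and its "body", one argument or row to a line. drive_tool: Moves the arm, as the interface text tells. Its arguments: {"type":"object","properties":{"deltas":{"type":"array"},"squeeze":{"type":"number"}},"required":["deltas"]}

```bash
mkdir -p pics; python3 - <<'E'
from plant import state, optics
import cv2
for n in("top","side"):
    cv2.imwrite(f"pics/{n}0.png",optics.get_image(n)); m=optics.camera_model(n); print(n,m["camera_matrix"],m["cam_to_world"])
print(state())
E
```

```text
top [[374.65967649   0.         319.85569725]
 [  0.         374.65967649 196.67065306]
 [  0.           0.           1.        ]] [[ 0.02554852 -0.99787318  0.05996997  0.5009533 ]
 [-0.99939609 -0.0269088  -0.02198557  0.02986664]
 [ 0.02355253 -0.05937205 -0.99795803  1.04670135]
 [ 0.          0.          0.          1.        ]]
side [[507.86353798   0.         321.4222742 ]
 [  0.         507.86353798 198.88861823]
 [  0.           0.           1.        ]] [[-0.82468523 -0.38231837  0.41680564  0.13827246]
 [-0.56558206  0.5530824  -0.61173262  0.6808108 ]
 [ 0.00334876 -0.74022464 -0.67235129  0.78264051]
 [ 0.          0.          0.          1.        ]]
{'t': 0.1, 'joints': array([ 1.22830295,  0.60002476, -0.00256474,  1.60004762,  0.00179295,
        0.94288452, -0.07979284]), 'dq': array([-0.00033218, -0.00202765,  0.00047217, -0.00302749, -0.00010033,
       -0.0007542 ,  0.00061702]), 'joint_efforts': array([ 6.69672547e-03, -7.66550303e+01,  1.50239892e+00, -2.52930576e+01,
       -5.23546839e-02,  1.36622341e-02,  7.27224847e-05]), 'tool_pos': array([ 0.19032765, -0.69912434,  0.21786152]), 'tcp_rot': array([-0.09325292, -0.70076569, -0.09419407,  0.70096992]), 'ft_force': array([-0.1921742 , -0.13019172, -0.02354794]), 'torque': array([ 0.03028441,  0.02086823, -0.02356504]), 'finger_gap': 0.998003073882762}
```

View pics/top0.png

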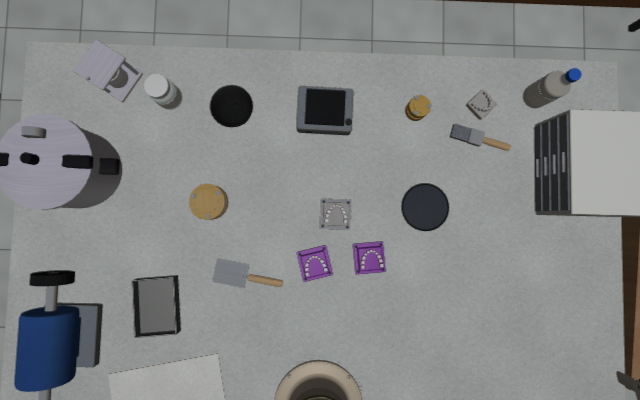

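View pics/side0.png

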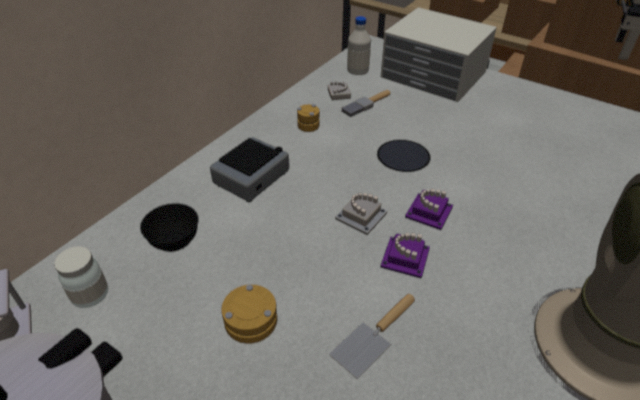

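The top view shows +x up and +y left, with these candidates:
- **Flask:** the big brass drum at (208,202). The small one at (419,108) is the bystander.
- **Mat:** the flat disc at (425,207). The disc at (231,106) is a raised bowl in the side view.
- **Cast:** the grey one at (335,214), on the straight line from flask to mat. The purple ones and the small one at (482,103) are look-alikes.
- **Vibrator:** the box at (325,110).

Next I'll measure these and confirm in an enlarged crop.

```bash
cat > h.py <<'E'
import numpy as np, cv2
from plant import state, optics
from scipy.spatial.transform import Rotation as R
def plane(name,uv,z):
    m=optics.camera_model(name);K=m["camera_matrix"];T=m["cam_to_world"]
    uv=np.atleast_2d(uv).astype(float)
    d=(np.linalg.inv(K)@np.c_[uv,np.ones(len(uv))].T).T@T[:3,:3].T
    o=T[:3,3]; return (o+d*((z-o[2])/d[:,2])[:,None])[:,:2]
def pix(name,P):
    m=optics.camera_model(name);c=np.linalg.inv(m["cam_to_world"])@np.append(P,1)
    p=m["camera_matrix"]@c[:3];return p[:2]/p[2]
def blob(mask,near):
    n,l,s,c=cv2.connectedComponentsWithStats(mask.astype(np.uint8))
    i=1+np.argmin(np.where(s[1:,4]>60,np.hypot(*(c[1:]-near).T),1e9))
    return (l==i).astype(np.uint8),s[i],c[i]
def circ(name,mask,z):
    k=cv2.findContours(mask,cv2.RETR_EXTERNAL,cv2.CHAIN_APPROX_NONE)[0]
    k=max(k,key=cv2.contourArea)[:,0]; w=plane(name,k,z).astype(np.float32)
    A=np.c_[2*w,np.ones(len(w))];s=np.linalg.lstsq(A,(w**2).sum(1),rcond=None)[0]
    return s[:2],np.sqrt(s[2]+s[0]**2+s[1]**2)*2
def flask(name,near,z=.046):
    h=cv2.cvtColor(optics.get_image(name) if isinstance(name,str) else name,cv2.COLOR_BGR2HSV)
    m=((h[...,0]>12)&(h[...,0]<28)&(h[...,1]>110)&(h[...,2]>60))
    m,s,c=blob(cv2.morphologyEx(m.astype(np.uint8),cv2.MORPH_CLOSE,np.ones((5,5))),near)
    return m,circ(name,m,z)
E
python3 - <<'E'
from h import *
im=cv2.imread("pics/top0.png");h=cv2.cvtColor(im,cv2.COLOR_BGR2HSV)
print("flask",flask("top",(208,202))[1], flask("top",(208,202),.03)[1])
m,s,c=blob(h[...,2]<70,(425,207));print("mat",s,circ("top",m,0))
ms,ss,cs=blob(cv2.cvtColor(cv2.imread("pics/side0.png"),cv2.COLOR_BGR2HSV)[...,2]<75,(404,155));print("mat side",ss,circ("side",ms,0))
print("cast plate", plane("top",[(320,199),(350,199),(320,230),(351,230)],0.006))
print("vib top", plane("top",[(298,87),(353,87),(297,133),(353,132)],0.073))
st=state();q=st["tcp_rot"];print(R.from_quat(np.roll(q,-1)).as_matrix().round(3))
a=cv2.resize(im[80:240,180:460],None,fx=2.85,fy=2.85,interpolation=cv2.INTER_CUBIC);cv2.imwrite("pics/c1.png",a)
E
```

```text
flask (array([0.54070511, 0.30433868]), np.float64(0.08455376904257658)) (array([0.54128746, 0.30876486]), np.float64(0.08583451033979046))
mat [ 402  183   47   48 1762] (array([ 0.54344935, -0.2892735 ]), np.float64(0.13113824653356862))
mat side [ 377  140   53   32 1322] (array([ 0.54721376, -0.28622512]), np.float64(0.13006344029440578))
cast plate [[ 0.55701213  0.00637202]
 [ 0.55925486 -0.07725205]
 [ 0.47108801  0.00417743]
 [ 0.47322704 -0.08181986]]
vib top [[ 0.84858522  0.07368608]
 [ 0.85354572 -0.07215158]
 [ 0.72534993  0.07273412]
 [ 0.73259119 -0.07460635]]
[[-0.     0.263 -0.965]
 [ 0.001 -0.965 -0.263]
 [-1.    -0.001  0.   ]]
```

View pics/c1.png

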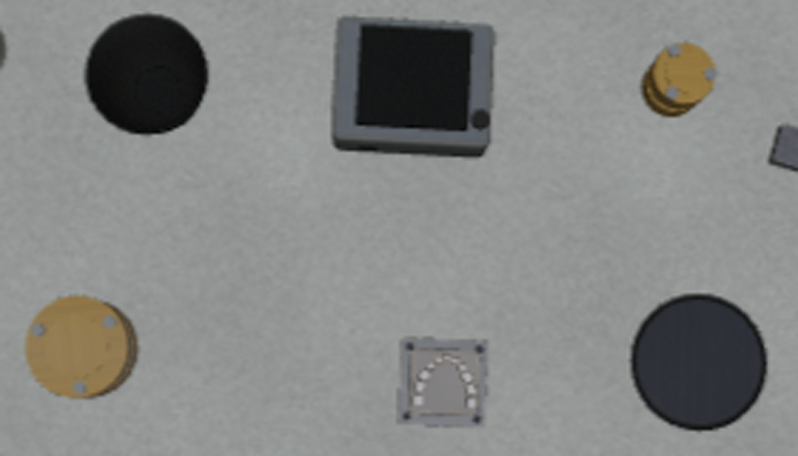

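```bash
python3 - <<'E'
from h import *
f=lambda *c:np.array(c)/2.85+[180,80]-.3
print("flask",plane("top",[f(77.5,346.5)],.046),plane("top",[f(26,346),f(129,346),f(78,295),f(78,398)],.046))
print("mat",plane("top",[f(699,362)],0))
print("cast",plane("top",[f(401,338),f(488,339),f(489,425),f(399,426)],.006))
print("vib bot",plane("top",[f(333,150),f(490,157)],0))
print("vib top",plane("top",[f(333,139),f(492,144),f(495,24),f(337,16)],.073))
E
```

```text
flask [[0.54074409 0.30746406]] [[0.53994004 0.35507622]
 [0.54248304 0.2597847 ]
 [0.58889217 0.30908775]
 [0.492894   0.30492708]]
mat [[ 0.54351778 -0.28962117]]
cast [[ 0.55900192  0.00530416]
 [ 0.56030869 -0.07982377]
 [ 0.47650061 -0.08252827]
 [ 0.47334672  0.00506635]]
vib bot [[ 0.74404281  0.07729475]
 [ 0.74184429 -0.07871194]]
vib top [[ 0.73735369  0.07428729]
 [ 0.73727038 -0.07274396]
 [ 0.85054575 -0.07323538]
 [ 0.85312882  0.07396185]]
```

Emit:
{"method": "drive_tool", "body": {
  "deltas": [
    {"hand":-0.3,"xyz":[-20,-105,-148],"spin":-15},
    {"hand":-0.3,"xyz":[-20,-105,-148],"spin":-15},
    {"hand":-0.3,"xyz":[-20,-105,-148],"spin":-15},
    {"hand":-0.3,"xyz":[-40,-210,-296],"spin":-30},
    {"hand":-0.3,"xyz":[-40,-210,-296],"spin":-30},
    {"hand":-0.3,"xyz":[-40,-210,-296],"spin":-30},
    {"hand":-0.3,"xyz":[-40,-210,-296],"spin":-30},
    {"hand":-0.3,"xyz":[-40,-210,-296],"spin":-30},
    {"hand":-0.3,"xyz":[-40,-210,-296],"spin":-30},
    {"hand":-0.3,"xyz":[-40,-210,-296],"spin":-30}
  ]
}}

```text
t: 1.03
tool_pos: [0.4265, -0.4129, 0.2596]
tcp_rot: [0.275, 0.653, 0.275, -0.65]
ft_force: [0.3, 0.2, -0.1]
finger_gap: 0.65
```

```bash
cat >> h.py <<'E'
def go(*targets):
    """each target: x,y,z,yaw(deg of tool y) -> tool-frame mm and spin from the present pose"""
    s=state();M=R.from_quat(np.roll(s["tcp_rot"],-1)).as_matrix();p=s["tool_pos"]
    a=np.degrees(np.arctan2(M[1,1],M[0,1]))
    print("t",round(s["t"],2),"tcp",p.round(4),"yaw",a.round(2),"F",s["ft_force"].round(1),"gap",round(s["finger_gap"]*93,1),"j7",s["joints"][6].round(2))
    for t in targets: print(t,"->",(M.T@(np.array(t[:3])-p)*1000).round(1),"spin",round(a-t[3],1))
E
python3 -c "
from h import *
go((.60,-.05,.2,-10),(.499,.375,.2,31.4))"
```

```text
t 1.03 tcp [ 0.4265 -0.4129  0.2596] yaw -44.24 F [ 0.3  0.2 -0.1] gap 60.5 j7 -0.19
(0.6, -0.05, 0.2, -10) -> [  60.8 -129.  -380.9] spin -34.2
(0.499, 0.375, 0.2, 31.4) -> [  61.2 -497.8 -614.9] spin -75.6
```

Emit:
{"method": "drive_tool", "body": {
  "deltas": [
    {"hand":-0.3,"xyz":[60,-129,-381],"spin":-34},
    {"hand":-0.3,"xyz":[60,-129,-381],"spin":-34},
    {"hand":-0.3,"xyz":[60,-129,-381],"spin":-34},
    {"hand":-0.3,"xyz":[60,-129,-381],"spin":-34},
    {"hand":-0.3,"xyz":[60,-129,-381],"spin":-34},
    {"hand":-0.3,"xyz":[60,-129,-381],"spin":-34},
    {"hand":-0.3,"xyz":[60,-129,-381],"spin":-34},
    {"hand":-0.3,"xyz":[60,-129,-381],"spin":-34},
    {"hand":-0.3,"xyz":[60,-129,-381],"spin":-34},
    {"hand":-0.3,"xyz":[60,-129,-381],"spin":-34}
  ]
}}

```text
t: 1.87
tool_pos: [0.5986, -0.0545, 0.1981]
tcp_rot: [0.451, 0.545, 0.452, -0.544]
ft_force: [0.4, -0.3, -0.6]
finger_gap: 0.654
```

```bash
python3 -c "
from h import *
go((.499,.375,.2,31.4))"
```

```text
t 1.87 tcp [ 0.5986 -0.0545  0.1981] yaw -10.66 F [ 0.4 -0.3 -0.6] gap 60.8 j7 -0.43
(0.499, 0.375, 0.2, 31.4) -> [  -1.5 -177.4 -403.7] spin -42.1
```

Emit:
{"method": "drive_tool", "body": {
  "deltas": [
    {"hand":-0.3,"xyz":[-2,-177,-404],"spin":-42},
    {"hand":-0.3,"xyz":[-2,-177,-404],"spin":-42},
    {"hand":-0.3,"xyz":[-2,-177,-404],"spin":-42},
    {"hand":-0.3,"xyz":[-2,-177,-404],"spin":-42},
    {"hand":-0.3,"xyz":[-2,-177,-404],"spin":-42},
    {"hand":-0.3,"xyz":[-2,-177,-404],"spin":-42},
    {"hand":-0.3,"xyz":[-2,-177,-404],"spin":-42},
    {"hand":-0.3,"xyz":[-2,-177,-404],"spin":-42},
    {"hand":-0.3,"xyz":[-2,-177,-404],"spin":-42},
    {"hand":-0.3,"xyz":[-2,-177,-404],"spin":-42}
  ]
}}

```text
t: 2.7
tool_pos: [0.5043, 0.3498, 0.2004]
tcp_rot: [0.616, 0.347, 0.616, -0.347]
ft_force: [1.1, -0.3, 0.3]
finger_gap: 0.65
```

```bash
python3 -c "
from h import *
go((.499,.375,.2,31.4),(.499,.375,.08,31.4),(.499,.375,.015,31.4))"
```

```text
t 2.7 tcp [0.5043 0.3498 0.2004] yaw 31.19 F [ 1.1 -0.3  0.3] gap 60.5 j7 -0.52
(0.499, 0.375, 0.2, 31.4) -> [  0.4   8.6 -24.3] spin -0.2
(0.499, 0.375, 0.08, 31.4) -> [120.4   8.6 -24.4] spin -0.2
(0.499, 0.375, 0.015, 31.4) -> [185.4   8.6 -24.4] spin -0.2
```

Emit:
{"method": "drive_tool", "body": {
  "deltas": [
    {"hand":-0.3,"xyz":[0,9,-26],"spin":0},
    {"hand":-0.3,"xyz":[0,9,-26],"spin":0},
    {"hand":-0.3,"xyz":[120,9,-26],"spin":0},
    {"hand":-0.3,"xyz":[120,9,-26],"spin":0},
    {"hand":-0.3,"xyz":[120,9,-26],"spin":0},
    {"hand":-0.3,"xyz":[150,9,-26],"spin":0},
    {"hand":-0.3,"xyz":[150,9,-26],"spin":0},
    {"hand":-0.3,"xyz":[150,9,-26],"spin":0},
    {"hand":-0.3,"xyz":[150,9,-26],"spin":0}
  ]
}}

```text
t: 3.45
tool_pos: [0.4996, 0.3756, 0.0519]
tcp_rot: [0.616, 0.347, 0.616, -0.347]
ft_force: [0.2, -0.1, 0.7]
finger_gap: 0.653
```

```bash
python3 -c "
from h import *
im=optics.get_image('side')
cv2.imwrite('pics/s1.png',cv2.resize(im[230:380,120:400],None,fx=2.5,fy=2.5))
go((.499,.375,.015,31.4),(.541-.045*.521,.307+.045*.854,.015,31.4))"
```

```text
t 3.5 tcp [0.4999 0.3759 0.0525] yaw 31.21 F [ 0.  -0.3  0.1] gap 60.7 j7 -0.7
(0.499, 0.375, 0.015, 31.4) -> [37.5 -1.3  0.3] spin -0.2
(0.517555, 0.34543, 0.015, 31.4) -> [37.5 -0.8 35.2] spin -0.2
```

View pics/s1.png

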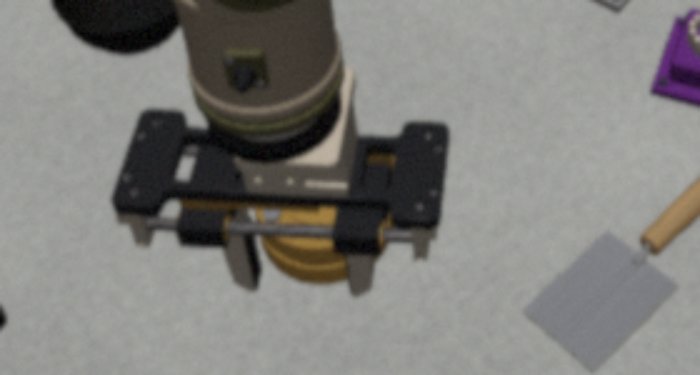

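The crop shows both finger tips behind the flask, at (240,280) and (360,285), clear of it. I'll lower and come up to it.

Emit:
{"method": "drive_tool", "body": {
  "deltas": [
    {"hand":-0.3,"xyz":[18,-1,0],"spin":0},
    {"hand":-0.3,"xyz":[37,-1,0],"spin":0},
    {"hand":-0.3,"xyz":[37,-1,0],"spin":0},
    {"hand":-0.3,"xyz":[37,-1,8],"spin":0},
    {"hand":-0.3,"xyz":[37,-1,16],"spin":0},
    {"hand":-0.3,"xyz":[37,-1,22],"spin":0},
    {"hand":-0.3,"xyz":[37,-1,28],"spin":0},
    {"hand":-0.3,"xyz":[37,-1,34],"spin":0},
    {"hand":-0.3,"xyz":[37,-1,40],"spin":0},
    {"hand":-0.3,"xyz":[37,-1,46],"spin":0}
  ]
}}

```text
t: 4.33
tool_pos: [0.5223, 0.3362, 0.0142]
tcp_rot: [0.616, 0.348, 0.616, -0.346]
ft_force: [-3.0, 4.3, 3.6]
finger_gap: 0.652
```

```bash
cat >> h.py <<'E'
from scipy.interpolate import interp1d
def path(P,Rf=.15,off=.045,ds=.001):
    P=np.array(P,float);pts=[P[0]]
    for a,b,c in zip(P,P[1:],P[2:]):
        u=(b-a)/np.linalg.norm(b-a);v=(c-b)/np.linalg.norm(c-b)
        th=np.arccos(u@v);t=Rf*np.tan(th/2);s=np.linspace(0,1,40)[:,None]
        pts+=list((1-s)**2*(b-u*t)+2*s*(1-s)*b+s*s*(b+v*t))
    pts.append(P[-1]);pts=np.array(pts)
    L=np.r_[0,np.cumsum(np.linalg.norm(np.diff(pts,axis=0),axis=1))]
    return interp1d(L,pts,axis=0),L[-1],off
def way(pth,s):
    f,L,off=pth;e=.001;a,b=f(np.clip(s-e,0,L-2*e)),f(np.clip(s+e,2*e,L))
    h=(b-a)/np.linalg.norm(b-a);c=f(min(s,L))-off*h
    return (round(c[0],4),round(c[1],4),.015,round(np.degrees(np.arctan2(h[1],h[0]))+90,1))
PTH=path([(.541,.307),(.649,.13),(.649,-.10),(.544,-.289)])
def nxt(step=.02,n=5):
    f,L,off=PTH;p=state()["tool_pos"][:2];g=np.linspace(0,L,800)
    s0=g[np.argmin([np.hypot(*(np.array(way(PTH,s)[:2])-p)) for s in g])]
    print("s",s0.round(3),"of",L.round(3)); go(*[way(PTH,min(s0+step*k,L)) for k in range(1,n+1)])
def see():
    im=optics.get_image('top');cv2.imwrite('pics/last.png',im);return im
E
python3 -c "
from h import *
nxt()"
```

```text
s 0.011 of 0.65
t 4.33 tcp [0.5223 0.3362 0.0142] yaw 31.26 F [-3.   4.3  3.6] gap 60.6 j7 -0.67
(np.float64(0.5335), np.float64(0.3193), 0.015, np.float64(31.4)) -> [-0.8  0.8 20.3] spin -0.1
(np.float64(0.5439), np.float64(0.3022), 0.015, np.float64(31.4)) -> [-0.9  0.9 40.3] spin -0.1
(np.float64(0.5543), np.float64(0.2852), 0.015, np.float64(31.4)) -> [-0.9  0.9 60.2] spin -0.1
(np.float64(0.5647), np.float64(0.2681), 0.015, np.float64(31.4)) -> [-0.9  0.9 80.2] spin -0.1
(np.float64(0.5752), np.float64(0.251), 0.015, np.float64(31.4)) -> [ -1.    1.  100.3] spin -0.1
```

Contact made: about 5 N against the push direction, as expected. Pushing leg 1 at about 6 mm per row.

Emit:
{"method": "drive_tool", "body": {
  "deltas": [
    {"hand":-0.3,"xyz":[-1,1,6]},
    {"hand":-0.3,"xyz":[-1,1,12]},
    {"hand":-0.3,"xyz":[-1,1,18]},
    {"hand":-0.3,"xyz":[-1,1,24]},
    {"hand":-0.3,"xyz":[-1,1,30]},
    {"hand":-0.3,"xyz":[-1,1,36]},
    {"hand":-0.3,"xyz":[-1,1,42]},
    {"hand":-0.3,"xyz":[-1,1,48]},
    {"hand":-0.3,"xyz":[-1,1,54]},
    {"hand":-0.3,"xyz":[-1,1,60]}
  ]
}}

```text
$.deltas[0]: bad value
```

```bash
python3 -c "
from h import *
nxt()
cv2.imwrite('pics/t2.png',cv2.resize(see()[60:300,150:480],None,fx=2.4,fy=2.4))"
```

```text
s 0.011 of 0.65
t 4.33 tcp [0.5223 0.3362 0.0142] yaw 31.26 F [-3.   4.3  3.6] gap 60.6 j7 -0.67
(np.float64(0.5335), np.float64(0.3193), 0.015, np.float64(31.4)) -> [-0.8  0.8 20.3] spin -0.1
(np.float64(0.5439), np.float64(0.3022), 0.015, np.float64(31.4)) -> [-0.9  0.9 40.3] spin -0.1
(np.float64(0.5543), np.float64(0.2852), 0.015, np.float64(31.4)) -> [-0.9  0.9 60.2] spin -0.1
(np.float64(0.5647), np.float64(0.2681), 0.015, np.float64(31.4)) -> [-0.9  0.9 80.2] spin -0.1
(np.float64(0.5752), np.float64(0.251), 0.015, np.float64(31.4)) -> [ -1.    1.  100.3] spin -0.1
```

View pics/t2.png

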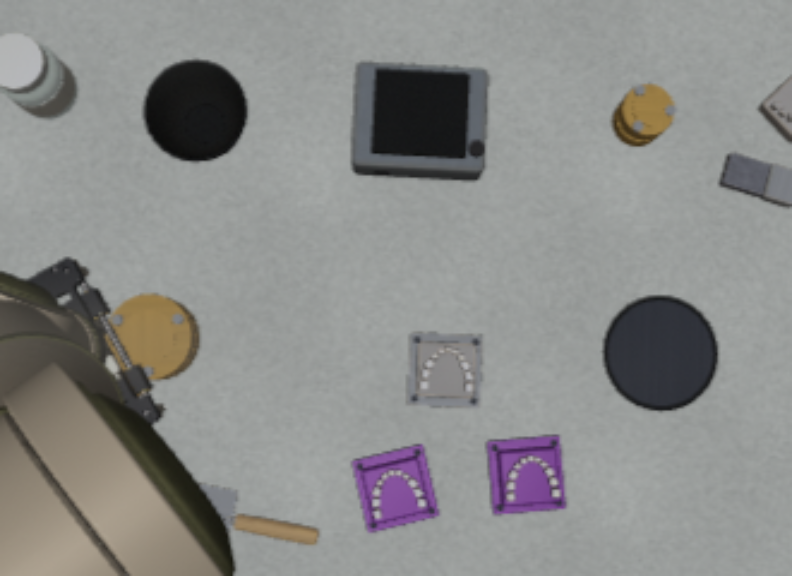

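The call was refused because "spin" is required. The crop shows the flask at (153,337), seated in the fingers.

Emit:
{"method": "drive_tool", "body": {
  "deltas": [
    {"hand":-0.3,"xyz":[-1,1,6],"spin":0},
    {"hand":-0.3,"xyz":[-1,1,12],"spin":0},
    {"hand":-0.3,"xyz":[-1,1,18],"spin":0},
    {"hand":-0.3,"xyz":[-1,1,24],"spin":0},
    {"hand":-0.3,"xyz":[-1,1,30],"spin":0},
    {"hand":-0.3,"xyz":[-1,1,36],"spin":0},
    {"hand":-0.3,"xyz":[-1,1,42],"spin":0},
    {"hand":-0.3,"xyz":[-1,1,48],"spin":0},
    {"hand":-0.3,"xyz":[-1,1,54],"spin":0},
    {"hand":-0.3,"xyz":[-1,1,60],"spin":0}
  ]
}}

```text
t: 5.22
tool_pos: [0.5541, 0.2839, 0.0144]
tcp_rot: [0.616, 0.347, 0.616, -0.347]
ft_force: [-2.2, 2.2, 0.0]
finger_gap: 0.649
```

```bash
cat >> h.py <<'E'
def fl():
    """flask centre from its visible top rim on the side away from the fingers: fit 48 mm circle to brass pixels near the expected spot"""
    from scipy.optimize import minimize
    s=state();M=R.from_quat(np.roll(s["tcp_rot"],-1)).as_matrix();e=s["tool_pos"][:2]+.045*M[:2,2]
    h=cv2.cvtColor(see(),cv2.COLOR_BGR2HSV)
    m=((h[...,0]>12)&(h[...,0]<28)&(h[...,1]>110)&(h[...,2]>90))
    v,u=np.nonzero(m);w=plane("top",np.c_[u,v],.046);k=np.hypot(*(w-e).T)<.075;w=w[k]
    d=(w-e)@M[:2,2:3][:2,0];l=(w-e)@M[:2,1]
    print("expected flask",e.round(3),"brass ahead max",d.max().round(3),"lateral range",np.percentile(l,[.5,99.5]).round(3),"n",len(w))
E
python3 -c "
from h import *
fl();nxt()"
```

```text
expected flask [0.577 0.245] brass ahead max 0.05 lateral range [-0.04   0.043] n 564
s 0.073 of 0.65
t 5.27 tcp [0.555  0.2823 0.0143] yaw 31.14 F [-0.1  1.6  1.2] gap 60.6 j7 -0.58
(np.float64(0.5661), np.float64(0.2659), 0.015, np.float64(31.4)) -> [-0.7  1.  19.8] spin -0.3
(np.float64(0.5765), np.float64(0.2488), 0.015, np.float64(31.4)) -> [-0.7  1.1 39.8] spin -0.3
(np.float64(0.5869), np.float64(0.2317), 0.015, np.float64(31.4)) -> [-0.6  1.2 59.8] spin -0.3
(np.float64(0.5974), np.float64(0.2146), 0.015, np.float64(31.4)) -> [-0.6  1.3 79.9] spin -0.3
(np.float64(0.6096), np.float64(0.1986), 0.015, np.float64(28.5)) -> [-0.6  3.5 99.9] spin 2.6
```

Emit:
{"method": "drive_tool", "body": {
  "deltas": [
    {"hand":-0.3,"xyz":[0,0,7],"spin":0},
    {"hand":-0.3,"xyz":[0,1,15],"spin":0},
    {"hand":-0.3,"xyz":[0,1,23],"spin":0},
    {"hand":-0.3,"xyz":[0,1,31],"spin":0},
    {"hand":-0.3,"xyz":[0,1,39],"spin":0},
    {"hand":-0.3,"xyz":[0,1,47],"spin":0},
    {"hand":-0.3,"xyz":[0,1,55],"spin":0},
    {"hand":-0.3,"xyz":[0,1,63],"spin":0},
    {"hand":-0.3,"xyz":[0,1,71],"spin":0},
    {"hand":-0.3,"xyz":[0,1,79],"spin":0}
  ]
}}

```text
t: 6.1
tool_pos: [0.596, 0.2167, 0.0144]
tcp_rot: [0.616, 0.347, 0.616, -0.347]
ft_force: [-0.9, 1.5, -1.8]
finger_gap: 0.648
```

```bash
python3 -c "
from h import *
fl();nxt(.016)"
```

```text
expected flask [0.619 0.178] brass ahead max 0.048 lateral range [-0.01   0.042] n 102
s 0.153 of 0.65
t 6.15 tcp [0.5971 0.2146 0.0143] yaw 31.12 F [0.2 0.5 0.4] gap 60.3 j7 -0.46
(np.float64(0.6064), np.float64(0.2017), 0.015, np.float64(30.1)) -> [-0.7  1.3 15.9] spin 1.0
(np.float64(0.6179), np.float64(0.1896), 0.015, np.float64(24.1)) -> [-0.6  4.9 32.2] spin 7.0
(np.float64(0.6282), np.float64(0.1765), 0.015, np.float64(17.8)) -> [-0.6  6.9 48.7] spin 13.3
(np.float64(0.637), np.float64(0.1623), 0.015, np.float64(11.5)) -> [-0.6  7.1 65.4] spin 19.6
(np.float64(0.6442), np.float64(0.1471), 0.015, np.float64(5.3)) -> [-0.6  5.4 82.2] spin 25.8
```

Emit:
{"method": "drive_tool", "body": {
  "deltas": [
    {"hand":-0.3,"xyz":[0,0,8],"spin":0},
    {"hand":-0.3,"xyz":[0,1,16],"spin":1},
    {"hand":-0.3,"xyz":[0,3,24],"spin":4},
    {"hand":-0.3,"xyz":[0,5,32],"spin":7},
    {"hand":-0.3,"xyz":[0,6,40],"spin":10},
    {"hand":-0.3,"xyz":[0,7,49],"spin":13},
    {"hand":-0.3,"xyz":[0,7,57],"spin":16},
    {"hand":-0.3,"xyz":[0,7,65],"spin":20},
    {"hand":-0.3,"xyz":[0,6,74],"spin":23},
    {"hand":-0.3,"xyz":[0,5,82],"spin":26}
  ]
}}

```text
t: 6.98
tool_pos: [0.6432, 0.1492, 0.0146]
tcp_rot: [0.521, 0.478, 0.521, -0.478]
ft_force: [-0.4, 2.1, -1.4]
finger_gap: 0.649
```

```bash
python3 -c "
from h import *
fl();nxt(.02)
a=see();b=optics.get_image('side')
cv2.imwrite('pics/t3.png',np.hstack([cv2.resize(a[60:300,200:450],(400,384)),cv2.resize(b[100:360,130:400],(400,384))]))"
```

```text
Traceback (most recent call last):
  File "h.py", line 61, in fl
    print("expected flask",e.round(3),"brass ahead max",d.max().round(3),"lateral range",np.percentile(l,[.5,99.5]).round(3),"n",len(w))
                                                        ~~~~~^^
ValueError: zero-size array to reduction operation maximum which has no identity
```

The flask is now hidden from the top camera by the hand, so I'll use the side view.

```bash
sed -i 's/^def fl():/def fl(cam="side"):/; s/h=cv2.cvtColor(see(),/h=cv2.cvtColor(optics.get_image(cam),/; s/plane("top",np.c_\[u,v\],.046)/plane(cam,np.c_[u,v],.046)/' h.py
sed -i 's/    d=(w-e)@M/    if len(w)<9: return print("hidden")\n    d=(w-e)@M/' h.py
python3 -c "
from h import *
fl();nxt(.02)
a=see();b=optics.get_image('side')
cv2.imwrite('pics/t3.png',np.hstack([cv2.resize(a[60:300,200:450],(400,384)),cv2.resize(b[100:360,130:400],(400,384))]))"
```

```text
expected flask [0.648 0.102] brass ahead max 0.004 lateral range [-0.06   0.046] n 288
s 0.233 of 0.65
t 7.08 tcp [0.6435 0.1476 0.0145] yaw 4.93 F [-0.2 -0.5  0.4] gap 60.4 j7 -0.66
(np.float64(0.649), np.float64(0.1277), 0.015, np.float64(0.0)) -> [-0.4  3.8 20.3] spin 4.9
(np.float64(0.649), np.float64(0.1077), 0.015, np.float64(0.0)) -> [-0.4  2.1 40.3] spin 4.9
(np.float64(0.649), np.float64(0.0877), 0.015, np.float64(0.0)) -> [-0.4  0.3 60.2] spin 4.9
(np.float64(0.649), np.float64(0.0677), 0.015, np.float64(0.0)) -> [-0.3 -1.4 80.1] spin 4.9
(np.float64(0.649), np.float64(0.0477), 0.015, np.float64(0.0)) -> [ -0.3  -3.1 100. ] spin 4.9
```

View pics/t3.png

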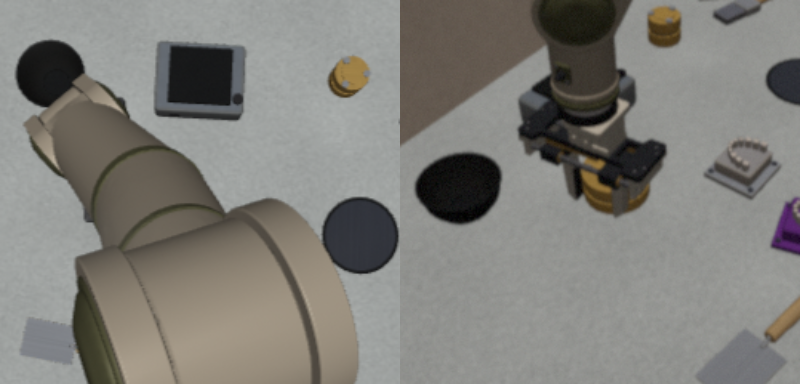

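The side panel (right) shows the flask seated between the fingers at about (615,185), well clear of the cast. Next is the straight leg through the gap.

Emit:
{"method": "drive_tool", "body": {
  "deltas": [
    {"hand":-0.3,"xyz":[0,2,8],"spin":2},
    {"hand":-0.3,"xyz":[0,4,16],"spin":4},
    {"hand":-0.3,"xyz":[0,3,24],"spin":5},
    {"hand":-0.3,"xyz":[0,3,32],"spin":5},
    {"hand":-0.3,"xyz":[0,2,40],"spin":5},
    {"hand":-0.3,"xyz":[0,1,48],"spin":5},
    {"hand":-0.3,"xyz":[0,1,56],"spin":5},
    {"hand":-0.3,"xyz":[0,0,64],"spin":5},
    {"hand":-0.3,"xyz":[0,-1,72],"spin":5},
    {"hand":-0.3,"xyz":[0,-1,80],"spin":5}
  ]
}}

```text
t: 8.02
tool_pos: [0.6486, 0.0696, 0.0146]
tcp_rot: [0.501, 0.499, 0.501, -0.499]
ft_force: [-0.3, 3.4, 2.3]
finger_gap: 0.648
```

```bash
python3 -c "
from h import *
fl();nxt(.02)"
```

```text
expected flask [0.649 0.025] brass ahead max 0.008 lateral range [-0.062  0.046] n 272
s 0.313 of 0.65
t 8.07 tcp [0.6488 0.067  0.0144] yaw 0.12 F [0.5 1.8 2. ] gap 60.4 j7 -0.62
(np.float64(0.649), np.float64(0.0471), 0.015, np.float64(0.0)) -> [-0.6  0.2 19.9] spin 0.1
(np.float64(0.649), np.float64(0.0271), 0.015, np.float64(0.0)) -> [-0.5  0.2 39.9] spin 0.1
(np.float64(0.649), np.float64(0.0071), 0.015, np.float64(0.0)) -> [-0.5  0.1 59.9] spin 0.1
(np.float64(0.649), np.float64(-0.0129), 0.015, np.float64(0.0)) -> [-0.5  0.1 79.9] spin 0.1
(np.float64(0.653), np.float64(-0.0331), 0.015, np.float64(-6.2)) -> [ -0.4   4.  100.1] spin 6.3
```

Emit:
{"method": "drive_tool", "body": {
  "deltas": [
    {"hand":-0.3,"xyz":[0,0,8],"spin":0},
    {"hand":-0.3,"xyz":[0,0,16],"spin":0},
    {"hand":-0.3,"xyz":[0,0,24],"spin":0},
    {"hand":-0.3,"xyz":[0,0,32],"spin":0},
    {"hand":-0.3,"xyz":[0,0,40],"spin":0},
    {"hand":-0.3,"xyz":[0,0,48],"spin":0},
    {"hand":-0.3,"xyz":[0,0,56],"spin":0},
    {"hand":-0.3,"xyz":[0,0,64],"spin":0},
    {"hand":-0.3,"xyz":[0,0,72],"spin":0},
    {"hand":-0.3,"xyz":[0,0,80],"spin":0}
  ]
}}

```text
t: 8.9
tool_pos: [0.649, -0.0106, 0.0144]
tcp_rot: [0.501, 0.499, 0.501, -0.499]
ft_force: [0.0, 2.7, 0.3]
finger_gap: 0.652
```

```bash
python3 -c "
from h import *
fl();fl('top');nxt(.016,6)"
```

```text
expected flask [ 0.649 -0.056] brass ahead max 0.019 lateral range [-0.062  0.046] n 277
hidden
s 0.393 of 0.65
t 9.0 tcp [ 0.6489 -0.0125  0.0143] yaw 0.1 F [-0.8  0.2  0.5] gap 60.5 j7 -0.51
(np.float64(0.6521), np.float64(-0.0287), 0.015, np.float64(-4.6)) -> [-0.7  3.2 16.2] spin 4.7
(np.float64(0.6548), np.float64(-0.0452), 0.015, np.float64(-10.8)) -> [-0.6  5.8 32.7] spin 10.9
(np.float64(0.6557), np.float64(-0.0619), 0.015, np.float64(-17.0)) -> [-0.6  6.7 49.4] spin 17.1
(np.float64(0.6548), np.float64(-0.0786), 0.015, np.float64(-23.3)) -> [-0.6  5.8 66.1] spin 23.4
(np.float64(0.6517), np.float64(-0.0949), 0.015, np.float64(-28.9)) -> [-0.5  2.6 82.4] spin 29.0
(np.float64(0.644), np.float64(-0.1089), 0.015, np.float64(-29.1)) -> [-0.5 -5.1 96.4] spin 29.2
```

Emit:
{"method": "drive_tool", "body": {
  "deltas": [
    {"hand":-0.3,"xyz":[0,2,8],"spin":2},
    {"hand":-0.3,"xyz":[0,3,16],"spin":5},
    {"hand":-0.3,"xyz":[0,5,24],"spin":8},
    {"hand":-0.3,"xyz":[0,6,33],"spin":11},
    {"hand":-0.3,"xyz":[0,7,41],"spin":14},
    {"hand":-0.3,"xyz":[0,7,49],"spin":17},
    {"hand":-0.3,"xyz":[0,6,58],"spin":20},
    {"hand":-0.3,"xyz":[0,6,66],"spin":23},
    {"hand":-0.3,"xyz":[0,4,74],"spin":26},
    {"hand":-0.3,"xyz":[0,3,82],"spin":29}
  ]
}}

```text
t: 9.83
tool_pos: [0.6523, -0.0927, 0.0144]
tcp_rot: [-0.359, -0.609, -0.358, 0.61]
ft_force: [1.0, 1.8, -1.2]
finger_gap: 0.647
```

```bash
python3 -c "
from h import *
fl();nxt(.02,8)
a=see();b=optics.get_image('side')
cv2.imwrite('pics/t4.png',np.hstack([cv2.resize(a[60:300,200:450],(400,384)),cv2.resize(b[80:280,240:448],(400,384))]))"
```

```text
expected flask [ 0.63  -0.132] brass ahead max 0.041 lateral range [-0.072  0.006] n 202
s 0.473 of 0.65
t 9.88 tcp [ 0.6519 -0.095   0.0145] yaw -29.37 F [-0.   1.8  0.1] gap 60.3 j7 -0.76
(np.float64(0.6422), np.float64(-0.1122), 0.015, np.float64(-29.1)) -> [-0.5 -0.  19.8] spin -0.3
(np.float64(0.6325), np.float64(-0.1296), 0.015, np.float64(-29.1)) -> [-0.5  0.1 39.7] spin -0.3
(np.float64(0.6228), np.float64(-0.1471), 0.015, np.float64(-29.1)) -> [-0.4  0.2 59.7] spin -0.3
(np.float64(0.6131), np.float64(-0.1646), 0.015, np.float64(-29.1)) -> [-0.4  0.3 79.7] spin -0.3
(np.float64(0.6034), np.float64(-0.1821), 0.015, np.float64(-29.1)) -> [-0.4  0.4 99.7] spin -0.3
(np.float64(0.5937), np.float64(-0.1996), 0.015, np.float64(-29.1)) -> [ -0.3   0.6 119.7] spin -0.3
(np.float64(0.584), np.float64(-0.2171), 0.015, np.float64(-29.1)) -> [ -0.3   0.7 139.7] spin -0.3
(np.float64(0.5743), np.float64(-0.2345), 0.015, np.float64(-29.1)) -> [ -0.3   0.8 159.7] spin -0.3
```

View pics/t4.png

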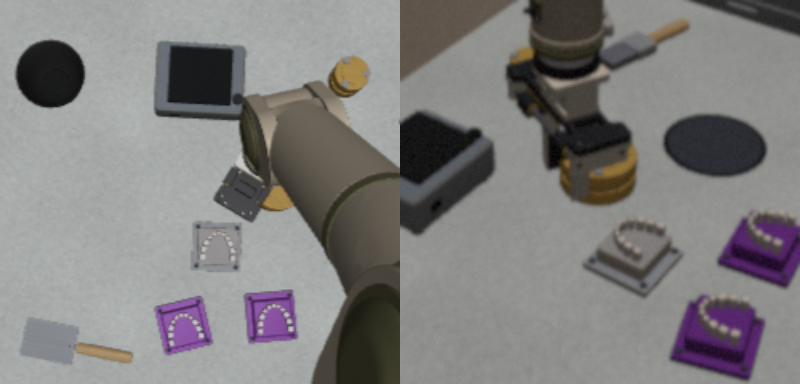

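The side panel (right) shows the flask at (598,175), seated, past the vibrator and clear of the cast, with the mat ahead at (715,143).

Emit:
{"method": "drive_tool", "body": {
  "deltas": [
    {"hand":-0.3,"xyz":[0,0,8],"spin":0},
    {"hand":-0.3,"xyz":[0,0,16],"spin":0},
    {"hand":-0.3,"xyz":[0,0,24],"spin":0},
    {"hand":-0.3,"xyz":[0,0,32],"spin":0},
    {"hand":-0.3,"xyz":[0,0,40],"spin":0},
    {"hand":-0.3,"xyz":[0,0,48],"spin":0},
    {"hand":-0.3,"xyz":[0,0,56],"spin":0},
    {"hand":-0.3,"xyz":[0,0,64],"spin":0},
    {"hand":-0.3,"xyz":[0,0,72],"spin":0},
    {"hand":-0.3,"xyz":[0,0,80],"spin":0}
  ]
}}

```text
t: 10.82
tool_pos: [0.6135, -0.1625, 0.0145]
tcp_rot: [0.36, 0.609, 0.36, -0.609]
ft_force: [2.2, 3.7, 1.3]
finger_gap: 0.649
```

```bash
python3 -c "
from h import *
fl();nxt(.02,5)"
```

```text
expected flask [ 0.592 -0.202] brass ahead max 0.042 lateral range [-0.072  0.02 ] n 183
s 0.553 of 0.65
t 10.87 tcp [ 0.6124 -0.1647  0.0144] yaw -28.88 F [0.8 1.  2. ] gap 60.6 j7 -0.67
(np.float64(0.6031), np.float64(-0.1825), 0.015, np.float64(-29.1)) -> [-0.5  0.5 20.1] spin 0.2
(np.float64(0.5934), np.float64(-0.2), 0.015, np.float64(-29.1)) -> [-0.5  0.4 40.1] spin 0.2
(np.float64(0.5837), np.float64(-0.2175), 0.015, np.float64(-29.1)) -> [-0.5  0.4 60.1] spin 0.2
(np.float64(0.574), np.float64(-0.235), 0.015, np.float64(-29.1)) -> [-0.4  0.3 80.1] spin 0.2
(np.float64(0.5659), np.float64(-0.2497), 0.015, np.float64(-29.1)) -> [-0.4  0.4 96.9] spin 0.2
```

Emit:
{"method": "drive_tool", "body": {
  "deltas": [
    {"hand":-0.3,"xyz":[0,0,8],"spin":0},
    {"hand":-0.3,"xyz":[0,0,16],"spin":0},
    {"hand":-0.3,"xyz":[0,0,24],"spin":0},
    {"hand":-0.3,"xyz":[0,0,32],"spin":0},
    {"hand":-0.3,"xyz":[0,0,40],"spin":0},
    {"hand":-0.3,"xyz":[0,0,48],"spin":0},
    {"hand":-0.3,"xyz":[0,0,56],"spin":0},
    {"hand":-0.3,"xyz":[0,0,64],"spin":0},
    {"hand":-0.3,"xyz":[0,0,71],"spin":0},
    {"hand":-0.3,"xyz":[0,0,76],"spin":0}
  ]
}}

```text
t: 11.7
tool_pos: [0.5766, -0.2296, 0.0144]
tcp_rot: [-0.36, -0.608, -0.36, 0.609]
ft_force: [1.6, 1.9, 0.1]
finger_gap: 0.652
```

Emit:
{"method": "drive_tool", "body": {
  "deltas": [
    {"hand":-0.3,"xyz":[0,0,4],"spin":0},
    {"hand":-0.3,"xyz":[0,0,8],"spin":0},
    {"hand":-0.3,"xyz":[0,0,11],"spin":0},
    {"hand":-0.3,"xyz":[0,0,14],"spin":0},
    {"hand":-0.3,"xyz":[0,0,16],"spin":0},
    {"hand":-0.3,"xyz":[0,0,18],"spin":0},
    {"hand":-0.3,"xyz":[0,0,19],"spin":0},
    {"hand":-0.3,"xyz":[0,0,20],"spin":0},
    {"hand":-0.3,"xyz":[0,0,20],"spin":0},
    {"hand":-0.3,"xyz":[0,0,20],"spin":0}
  ]
}}

```text
t: 12.53
tool_pos: [0.5675, -0.2461, 0.0145]
tcp_rot: [-0.36, -0.608, -0.36, 0.609]
ft_force: [0.5, 1.5, -1.2]
finger_gap: 0.647
```

```bash
python3 -c "
from h import *
fl();nxt(.02,1)
a=see();b=optics.get_image('side')
cv2.imwrite('pics/t5.png',np.hstack([cv2.resize(a[130:290,340:500],(400,400)),cv2.resize(b[90:230,310:450],(400,400))]))"
```

```text
expected flask [ 0.546 -0.286] brass ahead max 0.03 lateral range [-0.071  0.03 ] n 180
s 0.646 of 0.65
t 12.58 tcp [ 0.5676 -0.2461  0.0145] yaw -28.77 F [ 1.2  1.1 -0.6] gap 60.5 j7 -0.55
(np.float64(0.5659), np.float64(-0.2497), 0.015, np.float64(-29.1)) -> [-0.5  0.3  4. ] spin 0.3
```

View pics/t5.png

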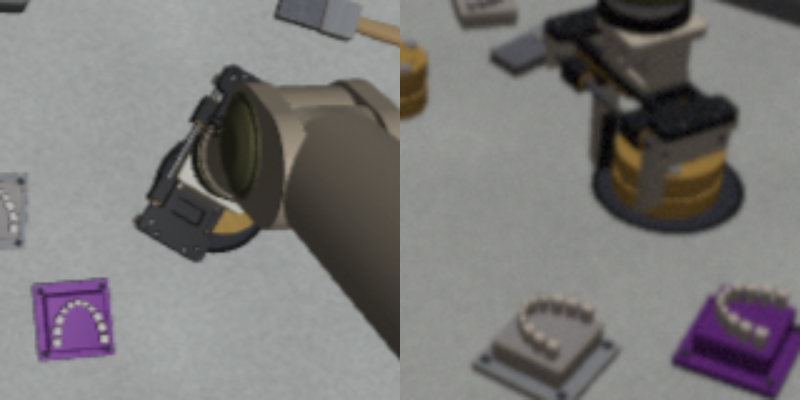

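The side panel shows the flask standing on the mat with dark mat visible around it. I'll back off, rise and check.

Emit:
{"method": "drive_tool", "body": {
  "deltas": [
    {"hand":-0.3,"xyz":[0,0,-6],"spin":0},
    {"hand":-0.3,"xyz":[0,0,-18],"spin":0},
    {"hand":-0.3,"xyz":[0,0,-36],"spin":0},
    {"hand":-0.3,"xyz":[0,0,-40],"spin":0},
    {"hand":-0.3,"xyz":[-30,0,-40],"spin":0},
    {"hand":-0.3,"xyz":[-70,0,-40],"spin":0},
    {"hand":-0.3,"xyz":[-110,0,-40],"spin":0},
    {"hand":-0.3,"xyz":[-150,0,-40],"spin":0},
    {"hand":-0.3,"xyz":[-190,0,-40],"spin":0},
    {"hand":-0.3,"xyz":[-190,0,-40],"spin":0}
  ]
}}

```text
t: 13.52
tool_pos: [0.5905, -0.2112, 0.2123]
tcp_rot: [0.363, 0.611, 0.357, -0.606]
ft_force: [-0.0, -0.2, 0.0]
finger_gap: 0.65
```

Emit:
{"method": "drive_tool", "body": {
  "deltas": [
    {"hand":-0.3,"xyz":[0,0,-40],"spin":0},
    {"hand":-0.3,"xyz":[0,0,-80],"spin":0},
    {"hand":-0.3,"xyz":[0,0,-120],"spin":0},
    {"hand":-0.3,"xyz":[0,0,-160],"spin":0},
    {"hand":-0.3,"xyz":[0,0,-200],"spin":0},
    {"hand":-0.3,"xyz":[0,0,-240],"spin":0},
    {"hand":-0.3,"xyz":[0,0,-240],"spin":0},
    {"hand":-0.3,"xyz":[0,0,-240],"spin":0},
    {"hand":-0.3,"xyz":[0,0,-240],"spin":0}
  ]
}}

```text
t: 14.27
tool_pos: [0.702, -0.0007, 0.2038]
tcp_rot: [-0.36, -0.608, -0.36, 0.609]
ft_force: [0.4, 0.2, -1.2]
finger_gap: 0.653
```

```bash
python3 -c "
from h import *
print(flask('top',(425,207))[1]);go()
a=see();b=optics.get_image('side')
cv2.imwrite('pics/t6.png',np.hstack([cv2.resize(a[80:280,280:480],(400,400)),cv2.resize(b[80:260,290:470],(400,400))]))"
```

```text
(array([ 0.8107107, -0.2523699]), np.float64(0.06298790714209739))
t 14.32 tcp [ 0.7018 -0.0019  0.204 ] yaw -28.82 F [-0.1 -0.8  0.1] gap 60.7 j7 -0.81
```

View pics/t6.png

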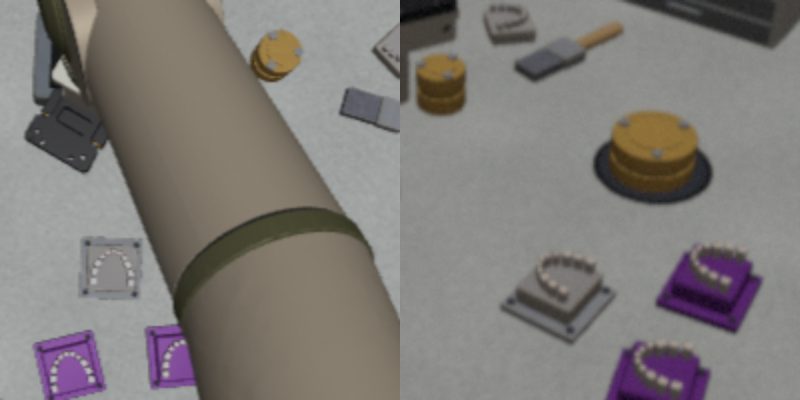

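```bash
python3 -c "
from h import *
from scipy.optimize import minimize
im=optics.get_image('side')
h=cv2.cvtColor(im,cv2.COLOR_BGR2HSV)
m=((h[...,0]>10)&(h[...,0]<30)&(h[...,1]>90)&(h[...,2]>40)).astype(np.uint8)
m,s,c=blob(cv2.morphologyEx(m,cv2.MORPH_CLOSE,np.ones((9,9))),(409,148));print(s,c)
t=np.linspace(0,2*np.pi,60)
def cost(p):
    P=[pix('side',[p[0]+.048*np.cos(a),p[1]+.048*np.sin(a),z]) for z in(0,.046) for a in t]
    k=cv2.convexHull(np.float32(P));z=np.zeros(m.shape,np.uint8);cv2.fillConvexPoly(z,np.int32(np.round(k*16)),1,shift=4)
    return 1-(z&m).sum()/(z|m).sum()
r=minimize(cost,[.546,-.286],method='Nelder-Mead',options=dict(initial_simplex=[[.546,-.286],[.556,-.286],[.546,-.276]]));print(r.x,r.fun)
mat=np.array([.5455,-.288]);print('off mat centre mm',np.hypot(*(r.x-mat))*1000,'allowed 20')
print(state()['dq'].round(3))"
```

```text
[ 384  130   40   37 1187] [403.37320977 148.09941028]Traceback (most recent call last):
  File "<string>", line 13, in <module>
    r=minimize(cost,[.546,-.286],method='Nelder-Mead',options=dict(initial_simplex=[[.546,-.286],[.556,-.286],[.546,-.276]]));print(r.x,r.fun)
    res = _minimize_neldermead(fun, x0, args, callback, bounds=bounds,
                               **options)
    fsim[j] = func(sim[j])
              ~~~~^^^^^^^^
    fx = function(np.copy(x), *(wrapper_args + args))
  File "<string>", line 10, in cost
    P=[pix('side',[p[0]+.048*np.cos(a),p[1]+.048*np.sin(a),z]) for z in(0,.046) for a in t]
       ~~~^^^^^^^^^^^^^^^^^^^^^^^^^^^^^^^^^^^^^^^^^^^^^^^^^^^^
  File "h.py", line 10, in pix
    m=optics.camera_model(name);c=np.linalg.inv(m["cam_to_world"])@np.append(P,1)
ValueError: time passes only in moves, steps and waits
```

```bash
sed -i 's/^def plane/import functools\ncm=functools.cache(optics.camera_model)\ndef plane/; s/m=optics.camera_model(name)/m=cm(name)/' h.py; python3 -c "
from h import *
from scipy.optimize import minimize
h=cv2.cvtColor(optics.get_image('side'),cv2.COLOR_BGR2HSV)
m=((h[...,0]>10)&(h[...,0]<30)&(h[...,1]>90)&(h[...,2]>40)).astype(np.uint8)
m,s,c=blob(cv2.morphologyEx(m,cv2.MORPH_CLOSE,np.ones((9,9))),(409,148))
t=np.linspace(0,2*np.pi,60)
def cost(p):
    P=[pix('side',[p[0]+.048*np.cos(a),p[1]+.048*np.sin(a),z]) for z in(0,.046) for a in t]
    k=cv2.convexHull(np.float32(P));z=np.zeros(m.shape,np.uint8);cv2.fillConvexPoly(z,np.int32(np.round(k*16)),1,shift=4)
    return 1-(z&m).sum()/(z|m).sum()
r=minimize(cost,[.546,-.286],method='Nelder-Mead',options=dict(initial_simplex=np.array([[.546,-.286],[.556,-.286],[.546,-.276]])));print(r.x,r.fun)
print('off mat centre mm',np.hypot(*(r.x-[.5455,-.288]))*1000,'allowed 20')
print(state()['dq'].round(3))"
```

```text
[ 0.54914209 -0.28709497] 0.10295230885692652
off mat centre mm 3.7528517767358087 allowed 20
[-0.005  0.002 -0.005 -0.002 -0.001 -0.     0.   ]
```

The flask is about 4 mm off the mat centre, with 20 mm allowed. Nothing is in contact and the arm is still, so I'm handing in.

```bash
python3 -c "
from plant import sign_off
print(sign_off())"
```

```text
the job is handed in; nothing more can be done
None
```

The brass flask is standing on the mat, and I handed the job in at about 14.5 s of the 64 s allowed. I pushed it with the fingers part-closed as a two-point cradle. It went from the left of the cast, through the middle of the 178 mm gap between cast and vibrator, and onto the mat.

**Final position:** fitted from the side camera after backing off, the flask is about 4 mm from the mat centre, with 20 mm allowed. That agrees to within about 4 mm with where the fingers left it. In the last picture it stands upright with dark mat visible around it.

**Contact:** the planned path left about 40 mm on each side in the gap. The force readings stayed below about 7 N, and in the pictures the cast and vibrator looked untouched. At the end the arm was still and the force was near zero.

**Checks that failed or disagreed:**
- The top camera could not confirm the end position because the arm hid the flask. The circle fit I tried there picked up the small bystander flask, so I discarded it.
- The fit between the predicted flask outline and the side picture was fair rather than exact, with about 10% mismatch.
- One move call was refused because a field was missing; it moved nothing.

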